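# Set out the sharpening board

### The job

Set out the sharpening board: lay the three whetstones flat on its rubber pads, one to each, centred and squared up, in order of grit, with the charcoal coarse stone on the pad at the end nearer the water pail, the red-brown medium stone between, and the cream fine stone at the far end. Set the small blue-green dressing stone flat on top of the middle of the fine stone, and stand the squeeze bottle on the centre of the round pad behind the medium stone. Lower everything gently into place rather than dropping it, do not knock the bottle over, and leave the hook tool and the turned bowl where they are.

Things in the scene. Friction and masses are not known exactly. Their poses are not given: they have to be found in the camera images.
- coarse: Coarse (charcoal, nearly black) whetstone, a block 150 x 50 x 20 mm (long axis = its x), about 0.33 kg, lying flat. Starts on the fixed slatted drying rack (top 18 mm above the bench) in the half of the bench away from the board, lengthwise roughly along x, 33 mm or more from its neighbours at mid-length. Origin: centre of its underside.
- medium: Medium (red-brown) whetstone, a block 150 x 50 x 20 mm (long axis = its x), about 0.33 kg, lying flat. Starts on the fixed slatted drying rack (top 18 mm above the bench) in the half of the bench away from the board, lengthwise roughly along x, 33 mm or more from its neighbours at mid-length. Origin: centre of its underside.
- fine: Fine (cream) whetstone, a block 150 x 50 x 20 mm (long axis = its x), about 0.33 kg, lying flat. Starts on the fixed slatted drying rack (top 18 mm above the bench) in the half of the bench away from the board, lengthwise roughly along x, 33 mm or more from its neighbours at mid-length. Origin: centre of its underside.
- dresser: Dressing stone: small blue-green block 60 x 30 x 25 mm (long axis = its x), about 0.09 kg, starting on the rear part of the rack, turned up to 0.7 rad. (The thin brown slip stone, 70 x 34 x 12 mm, near it is not part of the job.) Origin: centre of its underside.
- bottle: Squeeze bottle, rigid, about 0.16 kg: milky round body 52 mm in diameter, straight up to 85 mm; blue cap 28 mm in diameter, 92 to 104 mm up; nozzle tip 118 mm up; z is its upright axis. Starts upright on the rear part of the rack. Origin: centre of its underside.
- board: Fixed sharpening board, pale, 260 (x) x 280 (y) mm, in the left or right half of the bench. Origin: under its centre at bench height; x to the back (away from the robot), y to the left. Dark green rubber pads, tops 33 mm above the bench (wood: 30): three stone pads 165 x 60 mm along x, centres x = -40, y = 90, 0, -90 mm; round bottle pad, 68 mm wide, centre x = 87, y = 0.
- pail: Water pail, fixed: grey-brown staved tub with two copper hoops, 180 mm across, 125 mm high, at the left or right end of the bench. Origin: centre of its underside. Its side of the board (sign of its y in the board's frame) tells which end of the board is nearer the pail.
- hooktool: Woodturner's hook tool, loose, to be left alone: 360 mm long, at most 28 mm high, wooden handle towards the robot, dark steel shank with a hooked tip; it lies along x on the bench between the board and the rack. Origin: under the middle of its length, at bench height.
- bowl: Freshly turned wooden bowl, loose: 110 mm across, 52 mm high, standing on the bench behind the board or the rack, left of the middle. To be left alone. Origin: centre of its underside.
Mind the look-alikes: they are no part of the job. What is shaped like the dresser but pink or yellow is not meant.

How it is judged:
By the outcome, as a careful person would: the job done as asked, in the order asked, and still so for the second after the job is handed in, with the robot touching nothing.
It also fails if it takes over 144 s, if anything falls off the work surface, if the arm or the gripper's body presses on something with over 40 N, if the wrist force passes 120 N, or if a joint passes its speed limit or range.

### The arm

A 6-joint arm with a two-finger parallel gripper is mounted at the origin on the work surface. World frame = base frame: x ahead of the robot, y to its left, z up, the work surface at z = 0. Lengths are in m, angles in degrees, forces in N, time in s.
With the tool pointing down it reaches from about 0.35 to 0.875 m from the base axis. Payload 4.2 kg.
Tool frame: the origin (TCP) lies where the fingers leave the gripper's body, on its centre line; the fingertips stand 70 mm ahead of it and the grasp point (between the pads) lies 51 mm ahead of it; z points along the fingers, y is the direction in which the jaws open and shut (so a half turn about z gives the same grasp; the last joint's range is limited). The gripper opens to 87 mm and grips with 3 to 60 N. Pads are 19 mm wide; open, the fingers measure 117 mm over their backs; the gripper's body (75 mm by 190 mm) begins 51 mm behind the grasp point.
Start: joints at [14.817, 22.042, 0.453, 0, -68.411, -14.817], TCP at [0.625, 0, 0.292] pointing down, gripper open.
Joint ranges: [-179.83, 179.83], [-69.29, 118.12], [-61.27, 80.66], [-181.25, 117.63], [-171.15, -9.14], [-177.46, 177.46]. Speed limits (degrees/s): [159.86, 159.86, 180, 180, 180, 180].

### API

Orientations are given as a 3x3 rotation matrix whose columns are the frame's x, y, z axes.
In Python, from station import sense, capture, camera_model, finish_job gives the robot as it stands.
- The arm moves only by the shell command python3 -m inch 'ROWS'. ROWS is JSON, a list of rows, each an object with "hand": the closure, from 0 (fully open) to 1 (shut); "slide": the shift along the world's x, y, z in cm, a list of three; "yaw": the turn about the world's z in rad. A call has 1 to 10 rows; each row is the pose to reach, as a shift and turn from the pose commanded when the call began; what a row does not reach only later rows make up. A row lasts 1/8 s, in which the tool goes at most 62.5 mm and 10.7 degrees, less where a joint would pass 70% of its speed; a pose out of reach is approached as far as the arm can. A call with a gripper value outside its range is refused whole. The fingers move at their own pace and stop on an object; the grip force is fixed at half the most. Time passes only in rows, so rows that repeat a pose let the fingers close. It gives the time, the measured TCP pose, the force and the opening at its end, in the units of the state.
- sense(): the state, without advancing time (a new reading comes with each control period).
- capture(name): name is "scene" or "side" or "wrist"; returns the picture (384x512x3 uint8, blue, green, red); there is no depth.
- camera_model(name): a dict with "mtx" (3x3 intrinsics, pixels), "k1" (the pictures are not rectified: a ray, as slopes to the right and down, at radius r is drawn at 1 + k1 r^2 times it, then the intrinsics apply), "xyz" and "orientation" of the camera in the world; the wrist camera has in their place "tool_from_camera" (4x4, takes a point from camera to tool coordinates, whose origin is the TCP and whose axes are the flange's). Camera axes: x right, y up, looking along -z (the intrinsics and any distortion apply to the point x, -y, -z); pixel columns grow to the right and rows downward; lengths in m; the calibration is good to about 2 mm. A picture is of the moment at which its call begins: read the wrist's pose just before it. camera_model takes no time and is no camera call.
- finish_job(): hands the job in, once; it reports no verdict.
The state is a dict: "time_s": time; "joints": joint angles; "joint_velocities": joint speeds; "effort": joint torques, N m; "tcp_pos": TCP position; "ee_rot": TCP orientation; "wrist_force": force on the tool from outside, world axes, zero at the start; "moment": the same for the moment, N m; "gripper_width": opening from 0.0 (shut) to 1.0 (fully open).
Only numpy, scipy, OpenCV 4.12 (cv2) and the standard library are available. Lean on these libraries where they do the work, as an engineer would, in place of code of your own. Each camera call takes 0.05 s, during which the arm holds its last target. There are 200 camera calls.

## Working session

There is one attempt and no reset: what is moved stays moved. The work goes in short steps, Python scripts to look and compute and a shell command to move; the robot and the scene stay as the last step left them, time stands still between calls to the robot, and variables do not carry over. Pictures are saved under pics/ and viewed, about 12 in all and at most 16, crops included, and the job is handed in when it is done.

```bash
mkdir -p pics; ls; cat > h.py <<'E'
import numpy as np, cv2
from station import sense, capture, camera_model
def cam(name, s=None):
    m=camera_model(name); K=np.array(m["mtx"]);k=m["k1"]
    if name!="wrist": return K,k,np.array(m["xyz"]),np.array(m["orientation"])
    s=s or sense(); T=np.eye(4); T[:3,:3]=s["ee_rot"]; T[:3,3]=s["tcp_pos"]
    T=T@np.array(m["tool_from_camera"]); return K,k,T[:3,3],T[:3,:3]
def rays(c,px):
    K,k,p,R=c; px=np.atleast_2d(np.asarray(px,float))
    d=np.c_[(px[:,0]-K[0,2])/K[0,0],(px[:,1]-K[1,2])/K[1,1]]; u=d.copy()
    for _ in range(20): u=d/(1+k*(u**2).sum(1,keepdims=True))
    return np.c_[u[:,0],-u[:,1],-np.ones(len(u))]@R.T
def toplane(c,px,z):
    r=rays(c,px); return c[2]+r*((z-c[2][2])/r[:,2])[:,None]
def proj(c,P):
    K,k,p,R=c; q=(np.atleast_2d(P)-p)@R; u=np.c_[q[:,0]/-q[:,2],q[:,1]/q[:,2]]
    u=u*(1+k*(u**2).sum(1,keepdims=True)); return u*[K[0,0],K[1,1]]+[K[0,2],K[1,2]]
E
python3 - <<'E'
from h import *
for n in ("scene","side","wrist"):
    s=sense(); im=capture(n); cv2.imwrite(f"pics/{n}0.png",im); c=cam(n,s); print(n,c[2].round(3),c[3].round(2).tolist(),c[0][0,0],c[1])
print(s["time_s"],s["gripper_width"],s["wrist_force"])
E
```

```text
pics
scene [ 1.583 -0.181  0.962] [[0.18, -0.65, 0.74], [0.98, 0.12, -0.14], [0.0, 0.75, 0.66]] 403.06733007548917 -0.0666090398991032
side [0.062 1.219 1.048] [[-0.92, 0.24, -0.32], [-0.4, -0.55, 0.74], [0.0, 0.8, 0.6]] 391.53714129549473 0.03672393833882181
wrist [ 0.626 -0.072  0.383] [[-1.0, -0.0, 0.0], [0.0, -0.96, -0.27], [0.0, -0.27, 0.96]] 331.40023987057003 -0.00834820223282886
0.1 1.0035905517011399 [-0.45306459 -0.35827301 -0.42881595]
```

View pics/scene0.png

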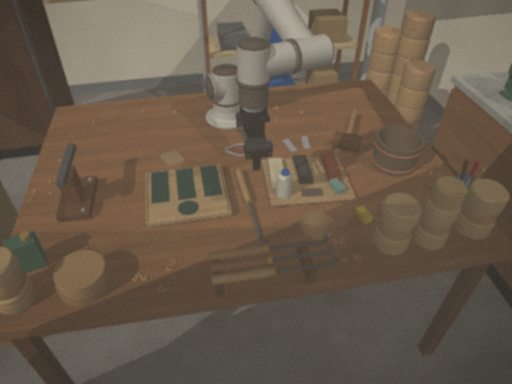

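View pics/side0.png

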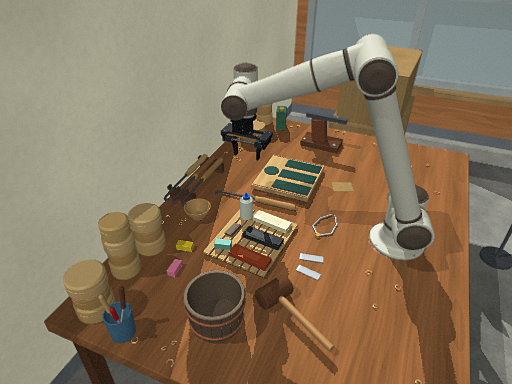

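The scene view shows the pail at about (397,150), on the robot's left (+y). The board is at (188,193), on the right, with its pads at (163,187), (185,184), (210,181) and (188,208). The rack is at (307,178): cream stone (276,172), charcoal (303,170), red-brown (330,165), bottle (285,185), dresser (338,186), brown slip (312,192). The pink and yellow look-alikes lie off the rack. So coarse goes on board y=+90 and fine on y=-90.

```bash
python3 - <<'E'
from h import *
c=cam("scene")
P=dict(pail=(397,150,.12),b1=(163,187,.033),b2=(185,184,.033),b3=(210,181,.033),round=(188,208,.033),cream=(276,172,.038),char=(303,170,.038),red=(330,165,.038),bottle=(285,172,.1),dress=(338,186,.043),bowl=(317,226,.03),hook1=(240,170,.02),hook2=(262,240,.01))
for k,(u,v,z) in P.items(): print(k,toplane(c,(u,v),z)[0].round(3))
print(toplane(c,[(143,172),(225,166),(232,211),(147,222)],.03).round(3).tolist())
E
```

```text
pail [0.53  0.544 0.12 ]
b1 [ 0.481 -0.294  0.033]
b2 [ 0.479 -0.217  0.033]
b3 [ 0.478 -0.128  0.033]
round [ 0.603 -0.214  0.033]
cream [0.477 0.113 0.038]
char [0.483 0.214 0.038]
red [0.473 0.321 0.038]
bottle [0.557 0.124 0.1  ]
dress [0.597 0.307 0.043]
bowl [0.756 0.183 0.03 ]
hook1 [ 0.42 -0.01  0.02]
hook2 [0.765 0.003 0.01 ]
[[0.379, -0.366, 0.03], [0.398, -0.063, 0.03], [0.64, -0.072, 0.03], [0.641, -0.349, 0.03]]
```

View pics/wrist0.png

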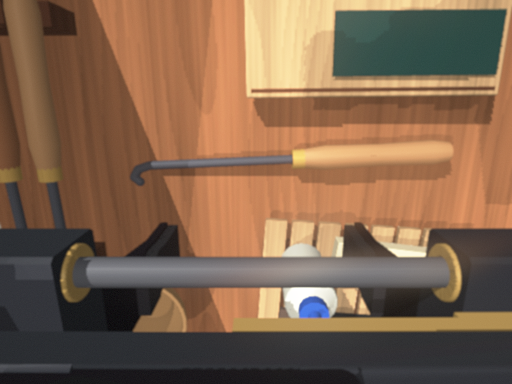

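The wrist picture shows one pad at about (420,43), the hook tool from (135,175) to (450,153), and the bottle cap at (312,305). The fingers cover the lower half. The jaws open along world x, and the clear view is on the -y side of the TCP.

```bash
python3 -m inch '[{"hand":0,"slide":[-2,-5,3],"yaw":0},{"hand":0,"slide":[-5,-9,6],"yaw":0},{"hand":0,"slide":[-7,-12,8],"yaw":0},{"hand":0,"slide":[-7,-12,8],"yaw":0},{"hand":0,"slide":[-7,-12,8],"yaw":0}]'
cat > look.py <<'E'
import sys,json
from h import *
s=sense(); im=capture("wrist"); n=sys.argv[1]
cv2.imwrite(f"pics/{n}.png",im); json.dump({k:np.array(s[k]).tolist() for k in ("ee_rot","tcp_pos")},open(f"pics/{n}.json","w"))
print(s["time_s"],s["joints"],np.round(s["tcp_pos"],4),np.round(s["ee_rot"],3).tolist())
E
python3 look.py board1
```

```text
time_s: 0.78
tcp_pos: [0.5549, -0.1197, 0.3714]
ee_rot: [[-0.0, -1.0, -0.001], [-1.0, 0.0, 0.001], [-0.001, 0.001, -1.0]]
wrist_force: [1.1, 0.1, 0.1]
gripper_width: 1.002
0.775 [ 4.16097587e+00  1.38692919e+01  5.55650843e-02 -4.38209683e-02
 -7.62461634e+01 -4.16486682e+00] [ 0.5549 -0.1197  0.3714] [[-0.0, -1.0, -0.001], [-1.0, 0.0, 0.001], [-0.001, 0.001, -1.0]]
```

View pics/board1.png

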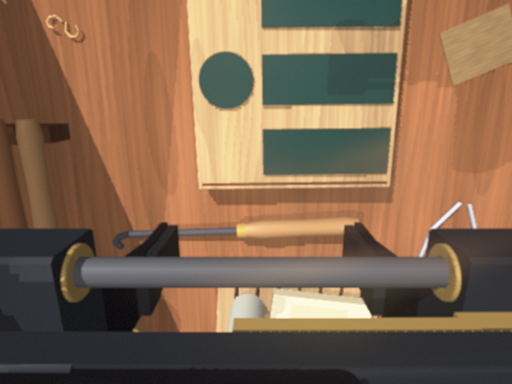

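```bash
python3 -m inch '[{"hand":0,"slide":[0,6,0],"yaw":0},{"hand":0,"slide":[0,12,0],"yaw":0},{"hand":0,"slide":[0,18,0],"yaw":0},{"hand":0,"slide":[0,24,0],"yaw":0},{"hand":0,"slide":[0,30,0],"yaw":0},{"hand":0,"slide":[0,36,0],"yaw":0},{"hand":0,"slide":[0,42,0],"yaw":0},{"hand":0,"slide":[0,42,0],"yaw":0},{"hand":0,"slide":[0,42,0],"yaw":0},{"hand":0,"slide":[0,42,0],"yaw":0}]'
python3 look.py rack1
```

```text
time_s: 2.08
tcp_pos: [0.555, 0.2994, 0.372]
ee_rot: [[-0.001, -1.0, -0.0], [-1.0, 0.001, -0.001], [0.001, 0.0, -1.0]]
wrist_force: [-0.4, -0.1, -0.6]
gripper_width: 0.998
2.075 [ 4.30260696e+01  2.03361829e+01  9.19265140e+00  6.68121117e-03
 -7.88953361e+01 -4.30645975e+01] [0.555  0.2994 0.372 ] [[-0.001, -1.0, -0.0], [-1.0, 0.001, -0.001], [0.001, 0.0, -1.0]]
```

View pics/rack1.png

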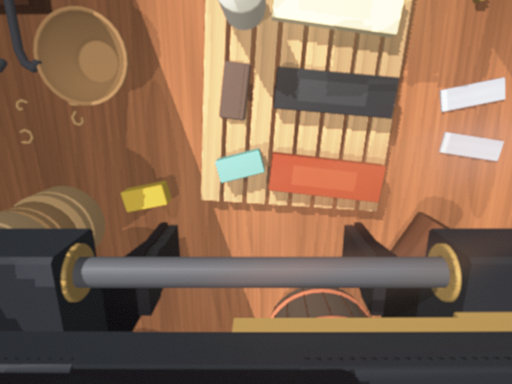

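The board picture shows the medium pad at (329,79), the pad nearest the pail at (327,151), the far pad cut off at (331,10), and the round pad at (226,80). The rack picture shows red (327,178), charcoal (337,92), cream cut off at the top (338,12), bottle at (243,5), slip (235,90) and dresser (240,165).

```bash
cat > meas.py <<'E'
import json
from h import *
def load(n):
    im=cv2.imread(f"pics/{n}.png"); s=json.load(open(f"pics/{n}.json")); return im,cam("wrist",s)
def blobs(im,lo,hi,amin=300,ymax=222):
    h=cv2.cvtColor(im,cv2.COLOR_BGR2HSV); m=cv2.inRange(h,np.array(lo),np.array(hi)); m[ymax:]=0
    m=cv2.morphologyEx(m,cv2.MORPH_OPEN,np.ones((3,3)))
    cs,_=cv2.findContours(m,cv2.RETR_EXTERNAL,cv2.CHAIN_APPROX_NONE)
    return [c[:,0,:] for c in cs if cv2.contourArea(c)>amin]
def rect(c,px,z):
    P=toplane(c,px,z)[:,:2]; (x,y),(w,h),a=cv2.minAreaRect((P*1000).astype(np.float32))
    if w<h: w,h,a=h,w,a+90
    a=(a+90)%180-90; return np.round([x,y,w,h,a],1)
R=dict(pads=((60,40,15),(100,255,110),.033),red=((0,170,110),(9,255,255),.038),char=((0,0,0),(179,110,75),.038),cream=((22,20,150),(45,110,255),.038),dress=((80,60,90),(100,255,255),.043))
def run(n,keys,c0=None):
    im,c=load(n)
    for k in keys:
        lo,hi,z=R[k]
        for b in blobs(im,lo,hi): print(n,k,b.min(0),b.max(0),rect(c,b,z))
E
python3 - <<'E'
from meas import *
run("board1",["pads"]); run("rack1",["red","char","cream","dress"])
im,c=load("rack1"); h=cv2.cvtColor(im,cv2.COLOR_BGR2HSV)
for p in [(330,165),(330,110),(337,85),(337,112),(338,15),(240,165),(280,100),(330,155)]: print(p,h[p[1],p[0]])
print(c[2])
E
```

```text
board1 pads [264 129] [388 167] [ 470.9 -130.1  160.1   48.4    0.7]
board1 pads [263  54] [395 103] [ 471.7 -215.6  161.4   56.9    0.8]
board1 pads [200  53] [251 107] [ 598.6 -214.    63.5   63.1   89.5]
board1 pads [263   0] [400  25] [ 4.719e+02 -2.901e+02  1.609e+02  2.680e+01  1.000e-01]
rack1 char [3 0] [37 71] [843.4 154.6  81.5  22.2 -77.1]
rack1 cream [299   0] [372  30] [4.682e+02 1.322e+02 8.590e+01 3.180e+01 1.000e-01]
(330, 165) [  7 162 219]
(330, 110) [158  13  80]
(337, 85) [ 8 11 89]
(337, 112) [ 5 19 80]
(338, 15) [ 27  23 254]
(240, 165) [ 85  59 232]
(280, 100) [10 18 87]
(330, 155) [ 16 107 227]
[0.55597534 0.22712438 0.46402478]
```

```bash
sed -i 's/^R=.*/R=dict(pads=((60,25,15),(110,255,130),.033),red=((0,125,90),(8,255,255),.038),char=((0,0,0),(179,60,112),.038),cream=((20,8,190),(45,75,255),.038),dress=((76,35,90),(100,255,255),.043))/' meas.py
python3 - <<'E'
from meas import *
run("board1",["pads"]); run("rack1",["red","char","cream","dress"])
im,c=load("rack1"); im2,_=load("board1")
for i,(m,ks) in enumerate([(im,["red","char","cream","dress"]),(im2,["pads"])]):
    for k in ks:
        for b in blobs(m,*R[k][:2]): cv2.polylines(m,[b],True,(255,0,255),1)
cv2.imwrite("pics/ov.png",cv2.vconcat([im[:225,100:],im2[:225,100:]]))
E
```

```text
board1 pads [264 129] [388 172] [ 470.8 -126.5  160.3   55.7    0.6]
board1 pads [263  54] [395 103] [ 471.8 -215.6  161.5   57.     0.8]
board1 pads [200  53] [252 107] [ 598.  -214.    64.4   63.5   -0. ]
board1 pads [262   0] [400  26] [ 4.724e+02 -2.896e+02  1.622e+02  2.780e+01  1.000e-01]
rack1 red [269 153] [384 201] [469.3 326.4 150.   51.   -6.6]
rack1 char [274  68] [397 117] [463.6 218.9 148.8  48.   -4.7]
rack1 char [4 0] [38 71] [843.5 154.7  81.1  22.7 -75.2]
rack1 cream [272   0] [403  33] [4.663e+02 1.338e+02 1.518e+02 3.510e+01 1.000e-01]
rack1 cream [219   0] [258  11] [ 5.810e+02  1.221e+02  4.500e+01  1.150e+01 -1.000e-01]
rack1 dress [216 150] [263 181] [582.9 309.3  58.6  31.3  14. ]
```

View pics/ov.png

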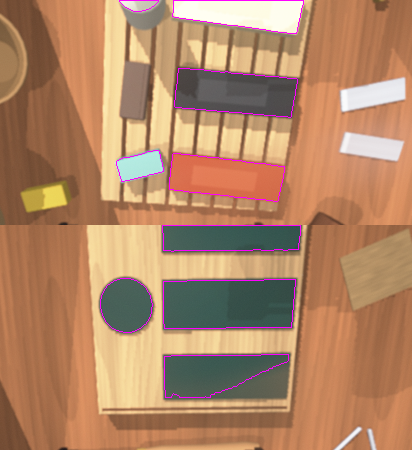

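Masks agree with the known sizes (150x50, 60x30, pads 165x60; only the nearest pad's mask is cut by a shadow). Board yaw is about 0.75°. Pad centres are coarse (470.6,-125.6), medium (471.8,-215.6), fine (473,-305.6) and round (598,-214) mm. First I grasp the charcoal stone at (464,219), yaw -4.7°.

```bash
python3 -m inch '[{"hand":0,"slide":[-2,-2,-5],"yaw":-0.18},{"hand":0,"slide":[-4,-4,-10],"yaw":-0.36},{"hand":0,"slide":[-6,-6,-15],"yaw":-0.54},{"hand":0,"slide":[-9.1,-8.1,-19],"yaw":-0.72},{"hand":0,"slide":[-9.1,-8.1,-20],"yaw":-0.9},{"hand":0,"slide":[-9.1,-8.1,-20],"yaw":-1.08},{"hand":0,"slide":[-9.1,-8.1,-20],"yaw":-1.26},{"hand":0,"slide":[-9.1,-8.1,-20],"yaw":-1.44},{"hand":0,"slide":[-9.1,-8.1,-20],"yaw":-1.653},{"hand":0,"slide":[-9.1,-8.1,-20],"yaw":-1.653}]'
python3 -m inch '[{"hand":0,"slide":[0,0,-2],"yaw":0},{"hand":0,"slide":[0,0,-4],"yaw":0},{"hand":0,"slide":[0,0,-6],"yaw":0},{"hand":0,"slide":[0,0,-7.2],"yaw":0},{"hand":0,"slide":[0,0,-7.8],"yaw":0},{"hand":0,"slide":[0,0,-7.8],"yaw":0},{"hand":0,"slide":[0,0,-7.8],"yaw":0}]'; python3 look.py desc1
```

```text
time_s: 3.38
tcp_pos: [0.4642, 0.2182, 0.1727]
ee_rot: [[-0.997, 0.083, 0.001], [0.083, 0.997, 0.001], [-0.001, 0.001, -1.0]]
wrist_force: [-0.2, 0.0, 0.0]
gripper_width: 1.001
time_s: 4.25
tcp_pos: [0.4643, 0.2193, 0.0949]
ee_rot: [[-0.997, 0.082, 0.001], [0.082, 0.997, 0.001], [-0.001, 0.001, -1.0]]
wrist_force: [-0.4, 0.1, -0.0]
gripper_width: 1.0
4.25 [ 4.34135538e+01  2.50401023e+01 -2.88544611e+01  9.41689040e-03
 -3.60260559e+01 -1.38108921e+02] [0.4643 0.2193 0.0949] [[-0.997, 0.082, 0.001], [0.082, 0.997, 0.001], [-0.001, 0.001, -1.0]]
```

View pics/desc1.png

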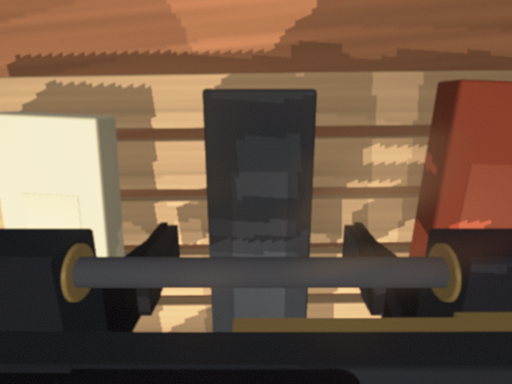

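The fingers straddle the charcoal stone (its near end spans (204..316, 90)), clear of cream on the left and red on the right. I close on it.

```bash
python3 -m inch '[{"hand":1,"slide":[0,0,0],"yaw":0},{"hand":1,"slide":[0,0,0],"yaw":0},{"hand":1,"slide":[0,0,0],"yaw":0},{"hand":1,"slide":[0,0,0],"yaw":0},{"hand":1,"slide":[0,0,0],"yaw":0},{"hand":1,"slide":[0,0,0],"yaw":0}]'; 
python3 - <<'E'
from meas import *
im,c=load("desc1"); s=sense()
P=toplane(c,[(205,91),(316,91),(260,91)],.038); print(P.round(4))
R_=np.array(s["ee_rot"]); print(((P-s["tcp_pos"])@R_).round(4))
E
python3 look.py grip1
```

```text
time_s: 5.05
tcp_pos: [0.464, 0.219, 0.0942]
ee_rot: [[-0.997, 0.082, -0.0], [0.082, 0.997, -0.0], [0.0, -0.0, -1.0]]
wrist_force: [-0.2, 0.5, -0.0]
gripper_width: 0.573
[[0.3874 0.2023 0.038 ]
 [0.3913 0.2499 0.038 ]
 [0.3893 0.2258 0.038 ]]
[[ 0.075  -0.023   0.0563]
 [ 0.075   0.0248  0.0563]
 [ 0.0749  0.0007  0.0563]]
5.05 [ 4.34187396e+01  2.50911872e+01 -2.88960697e+01  2.83176933e-03
 -3.60221166e+01 -1.38124911e+02] [0.464  0.219  0.0942] [[-0.997, 0.082, -0.0], [0.082, 0.997, -0.0], [0.0, -0.0, -1.0]]
```

```bash
python3 -m inch '[{"hand":1,"slide":[0,0,3],"yaw":0},{"hand":1,"slide":[0,0,8],"yaw":0},{"hand":1,"slide":[0,0,14],"yaw":0},{"hand":1,"slide":[0.3,-6,14.5],"yaw":0.05},{"hand":1,"slide":[0.66,-12,14.5],"yaw":0.095},{"hand":1,"slide":[0.66,-18,14.5],"yaw":0.095},{"hand":1,"slide":[0.66,-24,14.5],"yaw":0.095},{"hand":1,"slide":[0.66,-30,14.5],"yaw":0.095},{"hand":1,"slide":[0.66,-34.5,14.5],"yaw":0.095},{"hand":1,"slide":[0.66,-34.5,14.5],"yaw":0.095}]'
python3 -m inch '[{"hand":1,"slide":[0,0,-5],"yaw":0},{"hand":1,"slide":[0,0,-9],"yaw":0},{"hand":1,"slide":[0,0,-11],"yaw":0},{"hand":1,"slide":[0,0,-12],"yaw":0},{"hand":1,"slide":[0,0,-12],"yaw":0},{"hand":1,"slide":[0,0,-12],"yaw":0}]'
python3 look.py pre1
```

```text
time_s: 6.35
tcp_pos: [0.4695, -0.1284, 0.2382]
ee_rot: [[-1.0, -0.007, -0.002], [-0.007, 1.0, 0.0], [0.002, 0.0, -1.0]]
wrist_force: [0.5, 0.6, -2.8]
gripper_width: 0.569
time_s: 7.1
tcp_pos: [0.4713, -0.1257, 0.1202]
ee_rot: [[-1.0, -0.013, 0.002], [-0.013, 1.0, 0.0], [-0.002, -0.0, -1.0]]
wrist_force: [0.6, -1.3, -2.4]
gripper_width: 0.575
7.1 [ 4.19127410e+00  2.07470620e+01 -3.11631037e+01  1.22593976e-02
 -3.79735539e+01 -9.34354147e+01] [ 0.4713 -0.1257  0.1202] [[-1.0, -0.013, 0.002], [-0.013, 1.0, 0.0], [-0.002, -0.0, -1.0]]
```

View pics/pre1.png

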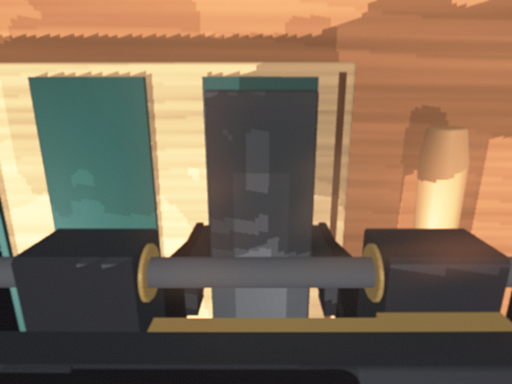

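The charcoal stone hovers over the pail-side pad (its edge shows at (204..317,77), stone end at row 91). The medium pad is at (33..148,76). I compare the pad ends with the plan.

```bash
python3 - <<'E'
from meas import *
im,c=load("pre1")
P=toplane(c,[(204,78),(317,77),(33,78),(148,75),(46,180),(155,180)],.033); print((P*1000).round(1))
print("plan ends",[(472-1.0*82.5-1.2*k,-215.6-1.1+90*k) for k in (1,0)])
print((toplane(c,[(205,91),(317,91)],.064)*1000).round(1))
E
```

```text
[[ 389.4 -155.3   33. ]
 [ 388.2  -97.4   33. ]
 [ 390.4 -243.4   33. ]
 [ 388.3 -184.    33. ]
 [ 444.4 -245.3   33. ]
 [ 443.6 -184.3   33. ]]
plan ends [(388.3, -126.69999999999999), (389.5, -216.7)]
[[ 396.4 -150.    64. ]
 [ 395.8 -102.1   64. ]]
```

```bash
python3 -m inch '[{"hand":1,"slide":[0,0,-0.4],"yaw":0},{"hand":1,"slide":[0,0,-0.7],"yaw":0},{"hand":1,"slide":[0,0,-0.85],"yaw":0},{"hand":1,"slide":[0,0,-0.95],"yaw":0},{"hand":1,"slide":[0,0,-1.0],"yaw":0},{"hand":1,"slide":[0,0,-1.0],"yaw":0},{"hand":1,"slide":[0,0,-1.0],"yaw":0}]'
```

```text
time_s: 8.02
tcp_pos: [0.4706, -0.126, 0.1093]
ee_rot: [[-1.0, -0.013, 0.0], [-0.013, 1.0, -0.0], [-0.0, -0.0, -1.0]]
wrist_force: [-0.1, 0.0, -3.3]
gripper_width: 0.569
```

```bash
python3 -m inch '[{"hand":1,"slide":[0,0,-0.05],"yaw":0},{"hand":1,"slide":[0,0,-0.1],"yaw":0},{"hand":1,"slide":[0,0,-0.1],"yaw":0},{"hand":1,"slide":[0,0,-0.1],"yaw":0}]'
```

```text
time_s: 8.52
tcp_pos: [0.4707, -0.126, 0.1092]
ee_rot: [[-1.0, -0.013, 0.0], [-0.013, 1.0, -0.0], [-0.0, -0.0, -1.0]]
wrist_force: [-2.5, 2.0, 5.6]
gripper_width: 0.567
```

```bash
python3 -m inch '[{"hand":0,"slide":[0,0,-0.05],"yaw":0},{"hand":0,"slide":[0,0,0],"yaw":0},{"hand":0,"slide":[0,0,0],"yaw":0},{"hand":0,"slide":[0,0,0.5],"yaw":0},{"hand":0,"slide":[0,0,3],"yaw":0},{"hand":0,"slide":[0,0,8],"yaw":0},{"hand":0,"slide":[0,0,12],"yaw":0},{"hand":0,"slide":[0,6,12],"yaw":-0.05},{"hand":0,"slide":[0,12,12],"yaw":-0.1},{"hand":0,"slide":[0,18,12],"yaw":-0.128}]'
python3 -m inch '[{"hand":0,"slide":[0,6,0],"yaw":0},{"hand":0,"slide":[-0.15,12,0],"yaw":0},{"hand":0,"slide":[-0.15,18,0],"yaw":0},{"hand":0,"slide":[-0.15,24,0],"yaw":0},{"hand":0,"slide":[-0.15,27.2,0],"yaw":0},{"hand":0,"slide":[-0.15,27.2,-5],"yaw":0},{"hand":0,"slide":[-0.15,27.2,-9],"yaw":0},{"hand":0,"slide":[-0.15,27.2,-11],"yaw":0},{"hand":0,"slide":[-0.15,27.2,-11],"yaw":0},{"hand":0,"slide":[-0.15,27.2,-11],"yaw":0}]'
python3 look.py desc2; python3 - <<'E'
from meas import *
run("desc2",["red"])
im,c=load("desc2"); s=sense(); 
for b in blobs(im,*R["red"][:2]):
    r=b[b[:,1]<b[:,1].min()+4]; px=np.array([(r[:,0].min(),b[:,1].min()),(r[:,0].max(),b[:,1].min())]); print(px.tolist(),((toplane(c,px,.038)-s["tcp_pos"])@np.array(s["ee_rot"])).round(4).tolist())
E
```

```text
time_s: 9.78
tcp_pos: [0.4704, 0.0556, 0.2289]
ee_rot: [[-0.993, 0.117, 0.001], [0.117, 0.993, 0.001], [-0.001, 0.001, -1.0]]
wrist_force: [0.2, 0.1, -0.1]
gripper_width: 0.999
time_s: 11.02
tcp_pos: [0.4697, 0.3266, 0.1194]
ee_rot: [[-0.993, 0.115, 0.002], [0.115, 0.993, 0.001], [-0.001, 0.002, -1.0]]
wrist_force: [0.1, 0.1, -0.4]
gripper_width: 0.999
11.025 [ 5.10419126e+01  2.72868128e+01 -1.93289236e+01  2.90344951e-02
 -4.32692893e+01 -1.47646938e+02] [0.4697 0.3266 0.1194] [[-0.993, 0.115, 0.002], [0.115, 0.993, 0.001], [-0.001, 0.002, -1.0]]
desc2 red [214  91] [310 221] [428.9 332.5  69.4  49.3  -6.6]
[[214, 91], [310, 91]] [[0.076, -0.0229, 0.0815], [0.076, 0.0253, 0.0816]]
```

View pics/desc2.png

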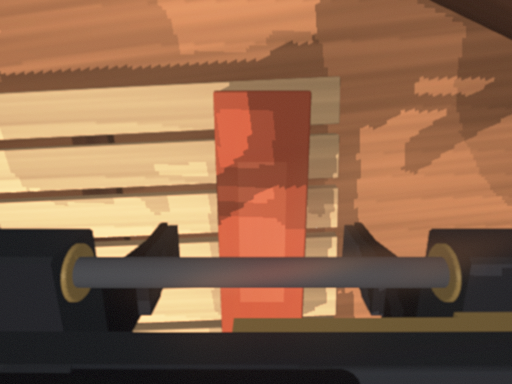

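The red stone is squarely between the fingers, with its near end at (214..310,91). It measures 76 mm ahead of the tool, so I shift 1 mm, grasp and carry.

```bash
python3 -m inch '[{"hand":0,"slide":[-0.1,0,-1.2],"yaw":0},{"hand":0,"slide":[-0.1,0,-2.2],"yaw":0},{"hand":0,"slide":[-0.1,0,-2.45],"yaw":0},{"hand":0,"slide":[-0.1,0,-2.45],"yaw":0},{"hand":1,"slide":[-0.1,0,-2.45],"yaw":0},{"hand":1,"slide":[-0.1,0,-2.45],"yaw":0},{"hand":1,"slide":[-0.1,0,-2.45],"yaw":0},{"hand":1,"slide":[-0.1,0,-2.45],"yaw":0},{"hand":1,"slide":[-0.1,0,-2.45],"yaw":0},{"hand":1,"slide":[-0.1,0,-2.45],"yaw":0}]'
python3 -m inch '[{"hand":1,"slide":[0,0,3],"yaw":0},{"hand":1,"slide":[0,0,8],"yaw":0},{"hand":1,"slide":[0,0,14],"yaw":0},{"hand":1,"slide":[0.3,-6,14.5],"yaw":0.05},{"hand":1,"slide":[0.3,-12,14.5],"yaw":0.1},{"hand":1,"slide":[0.3,-18,14.5],"yaw":0.128},{"hand":1,"slide":[0.3,-24,14.5],"yaw":0.128},{"hand":1,"slide":[0.3,-30,14.5],"yaw":0.128},{"hand":1,"slide":[0.3,-36,14.5],"yaw":0.128},{"hand":1,"slide":[0.3,-36,14.5],"yaw":0.128}]'
python3 -m inch '[{"hand":1,"slide":[0,-6,0],"yaw":0},{"hand":1,"slide":[0,-12,0],"yaw":0},{"hand":1,"slide":[0,-18.1,0],"yaw":0},{"hand":1,"slide":[0,-18.1,-3],"yaw":0},{"hand":1,"slide":[0,-18.1,-8],"yaw":0},{"hand":1,"slide":[0,-18.1,-11],"yaw":0},{"hand":1,"slide":[0,-18.1,-12],"yaw":0},{"hand":1,"slide":[0,-18.1,-12],"yaw":0},{"hand":1,"slide":[0,-18.1,-12],"yaw":0}]'
python3 look.py pre2
```

```text
time_s: 12.32
tcp_pos: [0.4682, 0.3263, 0.0939]
ee_rot: [[-0.993, 0.115, 0.001], [0.115, 0.993, 0.001], [-0.0, 0.001, -1.0]]
wrist_force: [0.0, 1.0, 0.1]
gripper_width: 0.567
time_s: 13.58
tcp_pos: [0.4693, -0.0376, 0.2376]
ee_rot: [[-1.0, -0.006, -0.004], [-0.006, 1.0, -0.0], [0.004, -0.0, -1.0]]
wrist_force: [-0.1, 0.6, -5.1]
gripper_width: 0.571
time_s: 14.7
tcp_pos: [0.4721, -0.2149, 0.1201]
ee_rot: [[-1.0, -0.014, 0.003], [-0.014, 1.0, -0.001], [-0.003, -0.001, -1.0]]
wrist_force: [-0.0, -0.2, -3.0]
gripper_width: 0.572
14.7 [-6.52250400e+00  2.31285436e+01 -2.69116191e+01  2.31734551e-02
 -3.98003172e+01 -8.27169854e+01] [ 0.4721 -0.2149  0.1201] [[-1.0, -0.014, 0.003], [-0.014, 1.0, -0.001], [-0.003, -0.001, -1.0]]
```

View pics/pre2.png

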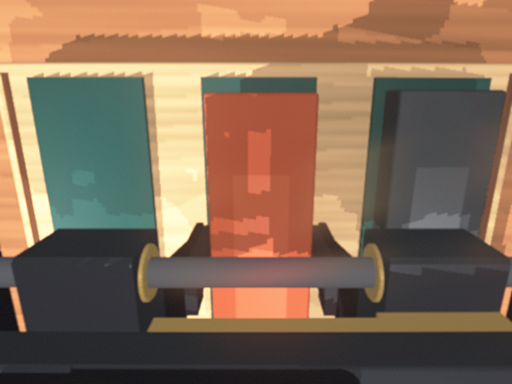

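The red stone hovers over the middle pad (pad end (203..317,78), stone end row 93). The charcoal stone is on its pad at right, stone end (386..501,92) and pad end (374..490,79). The fine pad is at (33..148,77).

```bash
python3 - <<'E'
from meas import *
im,c=load("pre2")
print((toplane(c,[(203,78),(317,78),(33,79),(148,75),(374,79),(490,79)],.033)*1000).round(1))
print((toplane(c,[(386,92),(501,92)],.053)*1000).round(1))
print((toplane(c,[(205,94),(317,94)],.064)*1000).round(1))
E
```

```text
[[ 390.4 -245.1   33. ]
 [ 389.6 -186.7   33. ]
 [ 391.8 -332.7   33. ]
 [ 389.3 -273.2   33. ]
 [ 389.7 -157.4   33. ]
 [ 388.7  -97.6   33. ]]
[[ 396.4 -157.7   53. ]
 [ 395.5 -104.6   53. ]]
[[ 398.6 -239.2   64. ]
 [ 397.9 -191.2   64. ]]
```

```bash
python3 -m inch '[{"hand":1,"slide":[0,0,-0.4],"yaw":0},{"hand":1,"slide":[0,0,-0.7],"yaw":0},{"hand":1,"slide":[0,0,-0.85],"yaw":0},{"hand":1,"slide":[0,0,-0.95],"yaw":0},{"hand":1,"slide":[0,0,-1.0],"yaw":0},{"hand":1,"slide":[0,0,-1.0],"yaw":0},{"hand":1,"slide":[0,0,-1.0],"yaw":0}]'
```

```text
time_s: 15.62
tcp_pos: [0.4711, -0.215, 0.1089]
ee_rot: [[-1.0, -0.013, 0.0], [-0.013, 1.0, -0.0], [-0.0, -0.0, -1.0]]
wrist_force: [-0.4, 0.4, -1.5]
gripper_width: 0.573
```

```bash
python3 -m inch '[{"hand":1,"slide":[0,0,-0.05],"yaw":0},{"hand":1,"slide":[0,0,-0.06],"yaw":0},{"hand":1,"slide":[0,0,-0.06],"yaw":0}]'
python3 -m inch '[{"hand":0,"slide":[0,0,-0.02],"yaw":0},{"hand":0,"slide":[0,0,0],"yaw":0},{"hand":0,"slide":[0,0,0],"yaw":0},{"hand":0,"slide":[0,0,0.5],"yaw":0},{"hand":0,"slide":[0,0,3],"yaw":0},{"hand":0,"slide":[0,0,8],"yaw":0},{"hand":0,"slide":[0,0,13],"yaw":0},{"hand":0,"slide":[0,6,13],"yaw":0},{"hand":0,"slide":[0,12,13],"yaw":0},{"hand":0,"slide":[0,18,13],"yaw":0}]'
python3 -m inch '[{"hand":0,"slide":[1.5,6,0],"yaw":-0.05},{"hand":0,"slide":[3,12,0],"yaw":-0.05},{"hand":0,"slide":[4,16.5,0],"yaw":-0.05},{"hand":0,"slide":[4,16.5,0],"yaw":-0.05},{"hand":0,"slide":[4,16.5,0],"yaw":-0.05}]'
python3 look.py cream1
```

```text
time_s: 16.0
tcp_pos: [0.471, -0.215, 0.1088]
ee_rot: [[-1.0, -0.013, 0.0], [-0.013, 1.0, -0.0], [-0.0, -0.0, -1.0]]
wrist_force: [-2.5, 1.3, 6.0]
gripper_width: 0.571
time_s: 17.25
tcp_pos: [0.4709, -0.0335, 0.2388]
ee_rot: [[-1.0, -0.012, 0.002], [-0.012, 1.0, 0.0], [-0.002, 0.0, -1.0]]
wrist_force: [1.1, -0.1, -0.1]
gripper_width: 1.005
time_s: 17.88
tcp_pos: [0.5107, 0.1298, 0.2381]
ee_rot: [[-0.999, 0.037, -0.001], [0.037, 0.999, -0.0], [0.001, -0.0, -1.0]]
wrist_force: [-0.4, -0.7, 0.3]
gripper_width: 0.999
17.875 [ 3.19113394e+01  1.53081402e+01 -1.78365063e+01 -6.44074399e-03
 -5.68990146e+01 -1.24024044e+02] [0.5107 0.1298 0.2381] [[-0.999, 0.037, -0.001], [0.037, 0.999, -0.0], [0.001, -0.0, -1.0]]
```

View pics/cream1.png

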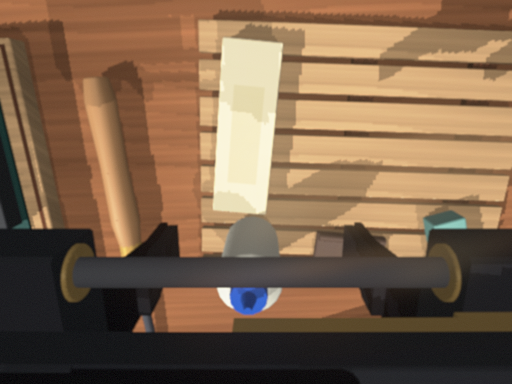

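The cream stone's corners are at (224,38), (282,42), (270,213) and (213,209). The bottle cap is centred near (249,297). The dresser is partly visible at (445,220).

```bash
python3 - <<'E'
from meas import *
im,c=load("cream1")
P=toplane(c,[(224,38),(282,42),(270,213),(213,209)],.038); print((P*1000).round(1),(P.mean(0)*1000).round(1))
d=(P[3]+P[2]-P[0]-P[1])/2; print(np.linalg.norm(d),np.degrees(np.arctan2(d[1],d[0])),np.linalg.norm(P[0]-P[1]))
R["cream"]=((15,8,150),(45,110,255),.038)
h=cv2.cvtColor(im,cv2.COLOR_BGR2HSV)
b=cv2.inRange(h,(100,150,60),(125,255,255)); b=cv2.morphologyEx(b,cv2.MORPH_OPEN,np.ones((3,3))); ys,xs=np.nonzero(b); print("blue",xs.min(),xs.max(),ys.min(),ys.max())
m=cv2.inRange(h,(100,150,0),(125,255,255));print((toplane(c,[(249,297),((xs.min()+xs.max())/2,(ys.min()+ys.max())/2)],.122)*1000).round(1), c[2])
E
```

```text
[[389.6 104.9  38. ]
 [394.4 152.   38. ]
 [541.2 137.8  38. ]
 [535.4  85.1  38. ]] [465.2 119.9  38. ]
0.14725442859986293 -6.628386915411776 0.04727663024824151
blue 231 266 288 313
[[574.7 119.6 122. ]
 [577.6 119.1 122. ]] [0.43885866 0.13313684 0.33006872]
```

```bash
python3 -m inch '[{"hand":0,"slide":[-4.55,-1,0],"yaw":-0.078},{"hand":0,"slide":[-4.55,-1,-5],"yaw":-0.078},{"hand":0,"slide":[-4.55,-1,-9],"yaw":-0.078},{"hand":0,"slide":[-4.55,-1,-12],"yaw":-0.078},{"hand":0,"slide":[-4.55,-1,-12],"yaw":-0.078},{"hand":0,"slide":[-4.55,-1,-12],"yaw":-0.078}]'
python3 look.py desc3; python3 - <<'E'
from meas import *
im,c=load("desc3"); s=sense(); 
for b in blobs(im,(18,8,120),(50,70,255),1500):
    r=b[b[:,1]<b[:,1].min()+5]; px=np.array([(r[:,0].min(),b[:,1].min()),(r[:,0].max(),b[:,1].min())]); print(px.tolist(),((toplane(c,px,.038)-s["tcp_pos"])@np.array(s["ee_rot"])).round(4).tolist())
E
```

```text
time_s: 18.68
tcp_pos: [0.4663, 0.1197, 0.1194]
ee_rot: [[-0.993, 0.116, 0.002], [0.116, 0.993, 0.001], [-0.002, 0.001, -1.0]]
wrist_force: [0.5, -0.8, 0.0]
gripper_width: 1.0
18.675 [ 3.37970951e+01  2.03330607e+01 -3.20796254e+01  3.38130255e-02
 -3.74726165e+01 -1.30465128e+02] [0.4663 0.1197 0.1194] [[-0.993, 0.116, 0.002], [0.116, 0.993, 0.001], [-0.002, 0.001, -1.0]]
[[210, 92], [307, 92]] [[0.0756, -0.0251, 0.0814], [0.0756, 0.0235, 0.0815]]
```

View pics/desc3.png

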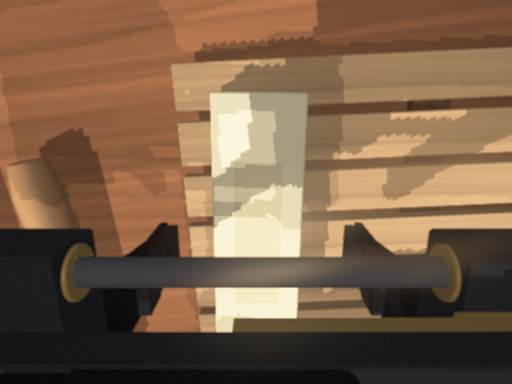

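The cream stone is centred between the fingers, near end (210..307,92), 75.6 mm ahead of the tool. I grasp and carry.

```bash
python3 -m inch '[{"hand":0,"slide":[0,0,-1.2],"yaw":0},{"hand":0,"slide":[0,0,-2.2],"yaw":0},{"hand":0,"slide":[0,0,-2.45],"yaw":0},{"hand":0,"slide":[0,0,-2.45],"yaw":0},{"hand":1,"slide":[0,0,-2.45],"yaw":0},{"hand":1,"slide":[0,0,-2.45],"yaw":0},{"hand":1,"slide":[0,0,-2.45],"yaw":0},{"hand":1,"slide":[0,0,-2.45],"yaw":0},{"hand":1,"slide":[0,0,-2.45],"yaw":0},{"hand":1,"slide":[0,0,-2.45],"yaw":0}]'
python3 -m inch '[{"hand":1,"slide":[0,0,3],"yaw":0},{"hand":1,"slide":[0,0,8],"yaw":0},{"hand":1,"slide":[0,0,14],"yaw":0},{"hand":1,"slide":[0.3,-6,14.5],"yaw":0.05},{"hand":1,"slide":[0.75,-12,14.5],"yaw":0.1},{"hand":1,"slide":[0.75,-18,14.5],"yaw":0.128},{"hand":1,"slide":[0.75,-24,14.5],"yaw":0.128},{"hand":1,"slide":[0.75,-30,14.5],"yaw":0.128},{"hand":1,"slide":[0.75,-36,14.5],"yaw":0.128},{"hand":1,"slide":[0.75,-42.5,14.5],"yaw":0.128}]'
python3 -m inch '[{"hand":1,"slide":[0,0,0],"yaw":0},{"hand":1,"slide":[0,0,-4],"yaw":0},{"hand":1,"slide":[0,0,-8],"yaw":0},{"hand":1,"slide":[0,0,-11],"yaw":0},{"hand":1,"slide":[0,0,-12],"yaw":0},{"hand":1,"slide":[0,0,-12],"yaw":0},{"hand":1,"slide":[0,0,-12],"yaw":0}]'
python3 look.py pre3
```

```text
time_s: 19.98
tcp_pos: [0.4653, 0.1196, 0.0937]
ee_rot: [[-0.993, 0.115, -0.001], [0.115, 0.993, -0.001], [0.001, -0.001, -1.0]]
wrist_force: [0.2, -2.3, 2.3]
gripper_width: 0.576
time_s: 21.22
tcp_pos: [0.4725, -0.3039, 0.2375]
ee_rot: [[-1.0, -0.013, -0.001], [-0.013, 1.0, 0.002], [0.001, 0.002, -1.0]]
wrist_force: [1.7, 0.2, -2.9]
gripper_width: 0.572
time_s: 22.1
tcp_pos: [0.4741, -0.3026, 0.12]
ee_rot: [[-1.0, -0.013, 0.003], [-0.013, 1.0, -0.001], [-0.003, -0.001, -1.0]]
wrist_force: [0.4, 0.3, -3.1]
gripper_width: 0.571
22.1 [-1.60364811e+01  2.64837986e+01 -2.07186627e+01  1.80309775e-02
 -4.26346428e+01 -7.32095055e+01] [ 0.4741 -0.3026  0.12  ] [[-1.0, -0.013, 0.003], [-0.013, 1.0, -0.001], [-0.003, -0.001, -1.0]]
```

View pics/pre3.png

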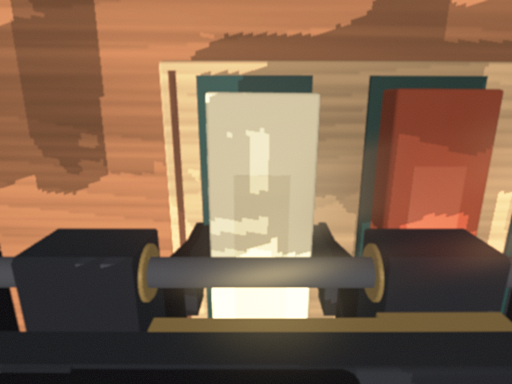

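The cream stone hovers over the far pad (pad end (197..312,76), stone end (206..318,94)), and sits slightly too far to the +y side. I compute the correction.

```bash
python3 - <<'E'
from meas import *
im,c=load("pre3"); s=sense(); print(s["tcp_pos"])
print((toplane(c,[(197,77),(312,76)],.033)*1000).round(1))
print((toplane(c,[(206,95),(318,95)],.064)*1000).round(1))
E
python3 -m inch '[{"hand":1,"slide":[0,-0.2,-0.4],"yaw":0},{"hand":1,"slide":[0,-0.2,-0.4],"yaw":0},{"hand":1,"slide":[0,-0.2,-0.4],"yaw":0}]'
```

```text
[ 0.47396967 -0.30262166  0.12009767]
[[ 391.8 -335.8   33. ]
 [ 390.6 -277.    33. ]]
[[ 400.9 -326.5   64. ]
 [ 400.2 -278.5   64. ]]
time_s: 22.52
tcp_pos: [0.4731, -0.3046, 0.1148]
ee_rot: [[-1.0, -0.013, 0.0], [-0.013, 1.0, -0.0], [-0.0, -0.0, -1.0]]
wrist_force: [-1.3, -0.3, -4.6]
gripper_width: 0.572
```

```bash
python3 -m inch '[{"hand":1,"slide":[-0.05,-0.12,-0.2],"yaw":0},{"hand":1,"slide":[-0.05,-0.12,-0.4],"yaw":0},{"hand":1,"slide":[-0.05,-0.12,-0.52],"yaw":0},{"hand":1,"slide":[-0.05,-0.12,-0.6],"yaw":0},{"hand":1,"slide":[-0.05,-0.12,-0.64],"yaw":0},{"hand":1,"slide":[-0.05,-0.12,-0.64],"yaw":0}]'
```

```text
time_s: 23.28
tcp_pos: [0.4725, -0.3056, 0.1088]
ee_rot: [[-1.0, -0.013, -0.0], [-0.013, 1.0, -0.0], [0.0, -0.0, -1.0]]
wrist_force: [-1.5, 1.4, 2.1]
gripper_width: 0.571
```

```bash
python3 -m inch '[{"hand":0,"slide":[0,0,0],"yaw":0},{"hand":0,"slide":[0,0,0],"yaw":0},{"hand":0,"slide":[0,0,0],"yaw":0},{"hand":0,"slide":[0,0,0.5],"yaw":0},{"hand":0,"slide":[0,0,3],"yaw":0},{"hand":0,"slide":[0,0,8],"yaw":0},{"hand":0,"slide":[3,3,13],"yaw":0},{"hand":0,"slide":[6,6,18],"yaw":0},{"hand":0,"slide":[9,9,22],"yaw":0},{"hand":0,"slide":[10.5,9,25],"yaw":0}]'
python3 -m inch '[{"hand":0,"slide":[0,0,0],"yaw":0},{"hand":0,"slide":[0,0,0],"yaw":0},{"hand":0,"slide":[0,0,0],"yaw":0}]'
python3 look.py board2; python3 - <<'E'
from meas import *
R["red"]=((0,140,60),(9,255,255),.053);R["char"]=((0,0,0),(179,70,112),.053);R["cream"]=((15,8,170),(45,80,255),.053)
run("board2",["pads","red","char","cream"])
im,c=load("board2"); print(c[2])
E
```

```text
time_s: 24.52
tcp_pos: [0.579, -0.2137, 0.3613]
ee_rot: [[-1.0, -0.016, 0.004], [-0.016, 1.0, -0.0], [-0.004, -0.001, -1.0]]
wrist_force: [-0.1, 0.1, -0.9]
gripper_width: 1.002
time_s: 24.9
tcp_pos: [0.5767, -0.2159, 0.357]
ee_rot: [[-1.0, -0.012, -0.003], [-0.012, 1.0, 0.001], [0.003, 0.001, -1.0]]
wrist_force: [0.1, 0.7, -0.6]
gripper_width: 0.998
24.9 [-5.49064673e+00  1.91869537e+01  5.42659294e+00 -1.96466703e-02
 -7.63910313e+01 -8.38118664e+01] [ 0.5767 -0.2159  0.357 ] [[-1.0, -0.012, -0.003], [-0.012, 1.0, 0.001], [0.003, 0.001, -1.0]]
board2 pads [237 150] [280 177] [ 581.5 -220.7   59.6   28.5  -70.5]
board2 pads [311   0] [355 139] [ 473.  -129.2  158.1   55.     3. ]
board2 red [240   0] [285 135] [ 473.1 -214.6  143.9   49.4    0.5]
board2 char [236 150] [286 199] [ 593.5 -214.6   61.3   61.3    0.7]
board2 char [310   0] [367 139] [ 474.4 -130.   148.8   56.5    0.5]
board2 char [205   0] [212 139] [ 476.2 -275.4  148.6    6.3   -0.7]
board2 cream [494 150] [511 179] [577.9  79.7  38.9  20.5  12. ]
board2 cream [155   0] [206 136] [ 4.747e+02 -3.050e+02  1.453e+02  5.140e+01  3.000e-01]
[ 0.50499821 -0.21620853  0.44912438]
```

View pics/board2.png

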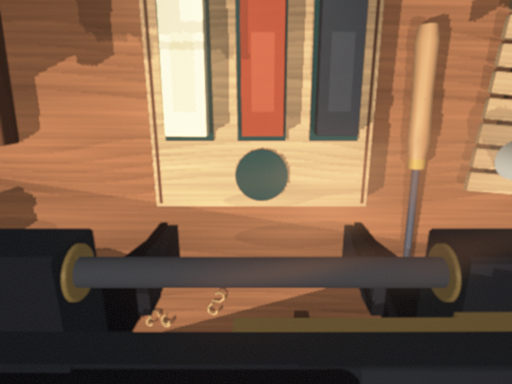

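All three stones are on their pads in the right order: cream at (183,68), red at (263,68), charcoal at (341,68). The round pad is centred at (261,174).

```bash
python3 - <<'E'
from meas import *
im,c=load("board2")
q=lambda p,z:(toplane(c,p,z)[0]*1000).round(1)[:2]
print("round",q((261,174.5),.033))
g=cv2.resize(im[:150,140:385],None,fx=3,fy=3,interpolation=cv2.INTER_CUBIC)
row=im[60:64].mean(0).astype(int)
for a,b in ((152,164),(203,216),(233,243),(283,292),(308,322),(358,372)): print(a,row[a:b].tolist())
for u in (185,262,338): print(u,im[125:146,u-3:u+3].mean(1).astype(int).tolist())
E
```

```text
round [ 597.3 -214.6]
152 [[142, 198, 238], [150, 209, 242], [152, 211, 242], [152, 211, 242], [152, 211, 242], [151, 210, 242], [145, 201, 236], [156, 204, 229], [197, 233, 242], [226, 248, 252], [228, 250, 253], [228, 250, 253]]
203 [[201, 239, 248], [148, 185, 201], [109, 136, 148], [94, 117, 125], [81, 98, 98], [73, 85, 79], [71, 83, 77], [77, 99, 109], [96, 130, 158], [105, 144, 177], [105, 145, 179], [105, 145, 178], [106, 145, 179]]
233 [[150, 208, 241], [146, 204, 241], [131, 180, 225], [104, 135, 157], [83, 98, 92], [76, 84, 67], [73, 83, 78], [67, 84, 128], [65, 92, 182], [68, 98, 202]]
283 [[65, 94, 196], [57, 78, 157], [61, 71, 97], [75, 91, 97], [92, 124, 150], [102, 141, 175], [103, 143, 179], [103, 143, 179], [103, 143, 178]]
308 [[144, 199, 236], [140, 195, 233], [131, 181, 226], [117, 160, 198], [91, 118, 135], [75, 85, 73], [73, 78, 55], [73, 79, 56], [70, 75, 58], [58, 62, 57], [50, 52, 55], [54, 55, 60], [68, 67, 71], [75, 75, 77]]
358 [[73, 71, 73], [73, 70, 72], [73, 69, 71], [72, 68, 70], [72, 71, 76], [77, 93, 111], [94, 127, 157], [104, 143, 178], [107, 147, 
[... 391 characters left out ...]
6], [140, 194, 232], [136, 189, 228], [138, 191, 229]]
262 [[68, 97, 203], [67, 97, 202], [67, 98, 202], [67, 97, 202], [68, 97, 203], [68, 97, 202], [68, 98, 203], [68, 99, 203], [67, 98, 204], [68, 98, 206], [71, 98, 193], [79, 95, 140], [83, 93, 83], [83, 92, 65], [83, 94, 75], [101, 128, 143], [132, 181, 225], [149, 207, 242], [151, 210, 242], [152, 210, 242], [152, 211, 243]]
338 [[76, 77, 81], [76, 77, 81], [76, 78, 82], [77, 78, 82], [76, 78, 82], [76, 78, 82], [76, 78, 82], [77, 79, 84], [77, 79, 84], [76, 78, 83], [76, 81, 78], [81, 91, 76], [85, 95, 75], [86, 95, 75], [86, 97, 81], [100, 125, 137], [124, 169, 208], [137, 191, 233], [141, 197, 235], [143, 198, 234], [146, 202, 237]]
```

```bash
python3 - <<'E'
from meas import *
im,c=load("board2")
q=lambda u,z,v=62:(toplane(c,(u,v),z)[0]*1000).round(1)[:2]
print("fine stone L,R top",q(159.6,.053),q(204,.053),"padR",q(210.5,.033))
print("med stone",q(239.9,.053),q(284.6,.053),"pad",q(236,.033),q(287,.033))
print("coarse padL",q(312,.033),"stoneR top",q(362.8,.053), "stoneL bot",q(316.6,.033))
for u,v,p in((185,136.3,139.9),(262,135.8,140),(338,135,140)): print("end stone",q(u,.053,v),"or bottom",q(u,.033,v),"pad",q(u,.033,p))
E
```

```text
fine stone L,R top [ 465. -330.] [ 464.5 -280.2] padR [ 462.4 -275.7]
med stone [ 464.1 -239.9] [ 463.5 -189.8] pad [ 462.1 -245.7] [ 461.3 -185.6]
coarse padL [ 461.  -156.1] stoneR top [ 462.3 -102. ] stoneL bot [ 460.9 -150.7]
end stone [ 547.6 -305.4] or bottom [ 549.7 -309.9] pad [ 554.2 -310.1]
end stone [ 545.9 -214. ] or bottom [ 548.  -213.9] pad [ 553.2 -213.8]
end stone [ 543.9 -123.9] or bottom [ 545.8 -119.3] pad [ 552.  -118.8]
```

All stones are within about 1 mm of their pad centres. Next is the dresser at (583,309), yaw 14°.

```bash
python3 -m inch '[{"hand":0,"slide":[0,6,0],"yaw":0.1},{"hand":0,"slide":[0,12,0],"yaw":0.231},{"hand":0,"slide":[0,18,0],"yaw":0.231},{"hand":0,"slide":[0,24,0],"yaw":0.231},{"hand":0,"slide":[0,30,0],"yaw":0.231},{"hand":0,"slide":[0,36,0],"yaw":0.231},{"hand":0,"slide":[0.3,42,0],"yaw":0.231},{"hand":0,"slide":[0.6,48,0],"yaw":0.231},{"hand":0,"slide":[0.6,52.4,-4],"yaw":0.231},{"hand":0,"slide":[0.6,52.4,-9],"yaw":0.231}]'
python3 -m inch '[{"hand":0,"slide":[0,0,-4],"yaw":0},{"hand":0,"slide":[0,0,-8],"yaw":0},{"hand":0,"slide":[0,0,-9],"yaw":0},{"hand":0,"slide":[0,0,-9],"yaw":0},{"hand":0,"slide":[0,0,-9],"yaw":0}]'
python3 look.py desc4; python3 - <<'E'
from meas import *
im,c=load("desc4"); s=sense(); 
for b in blobs(im,(76,35,60),(100,255,255),100,384):
    print(b.min(0),b.max(0)); r=b[b[:,1]<b[:,1].min()+5]; px=np.array([(r[:,0].min(),b[:,1].min()),(r[:,0].max(),b[:,1].min())]); print(px.tolist(),((toplane(c,px,.043)-s["tcp_pos"])@np.array(s["ee_rot"])).round(4).tolist(),rect(c,b,.043))
E
```

```text
time_s: 26.2
tcp_pos: [0.5834, 0.3114, 0.2668]
ee_rot: [[-0.97, -0.245, 0.001], [-0.245, 0.97, 0.001], [-0.002, 0.001, -1.0]]
wrist_force: [0.5, 0.3, 0.1]
gripper_width: 1.0
time_s: 26.82
tcp_pos: [0.5845, 0.3088, 0.1804]
ee_rot: [[-0.97, -0.242, 0.003], [-0.242, 0.97, 0.002], [-0.004, 0.001, -1.0]]
wrist_force: [-0.3, 0.5, 0.8]
gripper_width: 1.0
26.825 [ 4.18469647e+01  3.05294774e+01 -2.53033273e+00  3.89002855e-02
 -5.67257173e+01 -1.17889668e+02] [0.5845 0.3088 0.1804] [[-0.97, -0.242, 0.003], [-0.242, 0.97, 0.002], [-0.004, 0.001, -1.0]]
[244 157] [284 236]
[[244, 157], [283, 157]] [[0.0328, -0.0114, 0.1373], [0.0328, 0.0159, 0.1374]] [581.4 310.8  59.6  28.9  13.6]
```

```bash
python3 -m inch '[{"hand":0,"slide":[-0.3,0.15,-3],"yaw":0},{"hand":0,"slide":[-0.3,0.15,-6],"yaw":0},{"hand":0,"slide":[-0.3,0.15,-7.8],"yaw":0},{"hand":0,"slide":[-0.3,0.15,-8.4],"yaw":0},{"hand":0,"slide":[-0.3,0.15,-8.4],"yaw":0},{"hand":0,"slide":[-0.3,0.15,-8.4],"yaw":0}]'
python3 -m inch '[{"hand":1,"slide":[0,0,0],"yaw":0},{"hand":1,"slide":[0,0,0],"yaw":0},{"hand":1,"slide":[0,0,0],"yaw":0},{"hand":1,"slide":[0,0,0],"yaw":0},{"hand":1,"slide":[0,0,0],"yaw":0},{"hand":1,"slide":[0,0,0],"yaw":0},{"hand":1,"slide":[0,0,0],"yaw":0},{"hand":1,"slide":[0,0,0],"yaw":0}]'
```

```text
time_s: 27.62
tcp_pos: [0.5812, 0.3103, 0.0956]
ee_rot: [[-0.97, -0.242, 0.002], [-0.242, 0.97, 0.001], [-0.002, 0.001, -1.0]]
wrist_force: [-0.1, 0.6, 0.3]
gripper_width: 1.0
time_s: 28.62
tcp_pos: [0.5806, 0.3098, 0.0942]
ee_rot: [[-0.97, -0.241, 0.0], [-0.241, 0.97, 0.0], [-0.0, 0.0, -1.0]]
wrist_force: [0.1, 1.1, 0.1]
gripper_width: 0.341
```

```bash
python3 -m inch '[{"hand":1,"slide":[0,0,3],"yaw":0},{"hand":1,"slide":[0,0,8],"yaw":0},{"hand":1,"slide":[0,0,14],"yaw":0},{"hand":1,"slide":[-1,-4,17],"yaw":-0.05},{"hand":1,"slide":[-3,-10,17],"yaw":-0.1},{"hand":1,"slide":[-5,-15,17],"yaw":-0.15},{"hand":1,"slide":[-7,-21,17],"yaw":-0.23},{"hand":1,"slide":[-9,-27,17],"yaw":-0.23},{"hand":1,"slide":[-10.74,-33,17],"yaw":-0.23},{"hand":1,"slide":[-10.74,-36,17],"yaw":-0.23}]'
python3 -m inch '[{"hand":1,"slide":[0,-6,0],"yaw":0},{"hand":1,"slide":[0,-12,0],"yaw":0},{"hand":1,"slide":[0,-18,0],"yaw":0},{"hand":1,"slide":[0,-24,0],"yaw":0},{"hand":1,"slide":[0,-25.5,0],"yaw":0},{"hand":1,"slide":[0,-25.5,-4],"yaw":0},{"hand":1,"slide":[0,-25.5,-8],"yaw":0},{"hand":1,"slide":[0,-25.5,-11.5],"yaw":0},{"hand":1,"slide":[0,-25.5,-12.5],"yaw":0},{"hand":1,"slide":[0,-25.5,-12.5],"yaw":0}]'
python3 -m inch '[{"hand":1,"slide":[0,0,0],"yaw":0},{"hand":1,"slide":[0,0,0],"yaw":0}]'
```

```text
time_s: 29.88
tcp_pos: [0.4712, -0.0525, 0.2644]
ee_rot: [[-1.0, -0.012, -0.0], [-0.012, 1.0, 0.0], [0.0, 0.0, -1.0]]
wrist_force: [1.3, 0.3, -0.9]
gripper_width: 0.344
time_s: 31.12
tcp_pos: [0.4734, -0.3048, 0.1394]
ee_rot: [[-1.0, -0.015, -0.001], [-0.015, 1.0, -0.0], [0.001, -0.0, -1.0]]
wrist_force: [0.5, 0.5, -0.4]
gripper_width: 0.341
time_s: 31.38
tcp_pos: [0.4739, -0.3053, 0.1407]
ee_rot: [[-1.0, -0.014, 0.003], [-0.014, 1.0, -0.001], [-0.003, -0.001, -1.0]]
wrist_force: [0.5, -0.1, -1.4]
gripper_width: 0.343
```

```bash
python3 -m inch '[{"hand":1,"slide":[0,0,-0.4],"yaw":0},{"hand":1,"slide":[0,0,-0.7],"yaw":0},{"hand":1,"slide":[0,0,-0.85],"yaw":0},{"hand":1,"slide":[0,0,-0.92],"yaw":0},{"hand":1,"slide":[0,0,-0.98],"yaw":0},{"hand":1,"slide":[0,0,-1.02],"yaw":0},{"hand":1,"slide":[0,0,-1.02],"yaw":0}]'
```

```text
time_s: 32.25
tcp_pos: [0.4732, -0.3052, 0.1292]
ee_rot: [[-1.0, -0.014, 0.0], [-0.014, 1.0, -0.0], [-0.0, -0.0, -1.0]]
wrist_force: [-0.6, -0.1, -0.3]
gripper_width: 0.345
```

```bash
python3 -m inch '[{"hand":1,"slide":[0,0,-0.04],"yaw":0},{"hand":1,"slide":[0,0,-0.06],"yaw":0},{"hand":1,"slide":[0,0,-0.06],"yaw":0}]'
```

```text
time_s: 32.62
tcp_pos: [0.4732, -0.3052, 0.1292]
ee_rot: [[-1.0, -0.014, 0.0], [-0.014, 1.0, -0.0], [-0.0, -0.0, -1.0]]
wrist_force: [-1.3, 1.0, 5.0]
gripper_width: 0.343
```

```bash
python3 -m inch '[{"hand":0,"slide":[0,0,0],"yaw":0},{"hand":0,"slide":[0,0,0],"yaw":0},{"hand":0,"slide":[0,0,0],"yaw":0},{"hand":0,"slide":[0,0,0.5],"yaw":0},{"hand":0,"slide":[0,0,4],"yaw":0},{"hand":0,"slide":[0,0,10],"yaw":0},{"hand":0,"slide":[2,4,14],"yaw":0},{"hand":0,"slide":[4,9,16],"yaw":0},{"hand":0,"slide":[6,14,18],"yaw":0},{"hand":0,"slide":[8,19,19],"yaw":0}]'
python3 -m inch '[{"hand":0,"slide":[3,5,0],"yaw":0},{"hand":0,"slide":[6,10,0],"yaw":0},{"hand":0,"slide":[9,15,0],"yaw":0},{"hand":0,"slide":[12,20,0],"yaw":0},{"hand":0,"slide":[12,23.5,0],"yaw":0},{"hand":0,"slide":[12,23.5,0],"yaw":0},{"hand":0,"slide":[12,23.5,0],"yaw":0},{"hand":0,"slide":[12,23.5,0],"yaw":0}]'
python3 look.py bot1; python3 - <<'E'
from meas import *
im,c=load("bot1"); print(c[2])
for b in blobs(im,(100,140,50),(128,255,255),60,300):
    (u,v),r=cv2.minEnclosingCircle(b); print(b.min(0),b.max(0),(u,v),r,(toplane(c,(u,v),.122)*1000).round(1),(toplane(c,(u,v),.11)*1000).round(1))
print(proj(c,[[.575,.12,.136],[.575,.12,.122],[.575,.12,.103],[.575,.12,.018]]).round(0).tolist())
cv2.imwrite("pics/botc.png",im)
E
```

```text
time_s: 33.88
tcp_pos: [0.5538, -0.1136, 0.3204]
ee_rot: [[-1.0, -0.014, 0.003], [-0.014, 1.0, -0.0], [-0.003, -0.0, -1.0]]
wrist_force: [-0.0, -0.5, 0.2]
gripper_width: 0.998
time_s: 34.88
tcp_pos: [0.6731, 0.1186, 0.3189]
ee_rot: [[-1.0, -0.012, 0.0], [-0.012, 1.0, 0.0], [-0.0, 0.0, -1.0]]
wrist_force: [0.3, 0.0, -0.1]
gripper_width: 0.998
34.875 [ 2.35159862e+01  2.70255459e+01  1.21677887e+01  8.04232771e-03
 -7.51226005e+01 -1.12807851e+02] [0.6731 0.1186 0.3189] [[-1.0, -0.012, 0.0], [-0.012, 1.0, 0.0], [-0.0, 0.0, -1.0]]
[0.60108137 0.11828249 0.41084959]
[247  52] [277  84] (261.9009094238281, 67.69355010986328) 16.44110679626465 [[576.3 118.9 122. ]] [[575.2 118.9 110. ]]
[[263.0, 64.0], [263.0, 66.0], [263.0, 68.0], [263.0, 75.0]]
```

View pics/bot1.png

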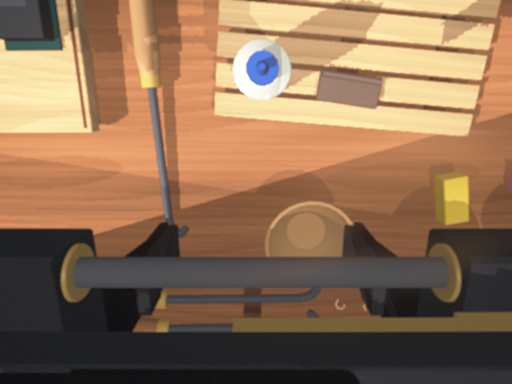

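The bottle is upright with its cap at (262,68), which puts it at (576,119) mm. The slip stone is at (350,87), well below finger height. I grasp the body 74 mm up.

```bash
python3 -m inch '[{"hand":0,"slide":[-5,0,0],"yaw":0},{"hand":0,"slide":[-9.75,0,0],"yaw":0},{"hand":0,"slide":[-9.75,0,0],"yaw":0},{"hand":0,"slide":[-9.75,0,-4],"yaw":0},{"hand":0,"slide":[-9.75,0,-8],"yaw":0},{"hand":0,"slide":[-9.75,0,-12],"yaw":0},{"hand":0,"slide":[-9.75,0,-15],"yaw":0},{"hand":0,"slide":[-9.75,0,-17],"yaw":0},{"hand":0,"slide":[-9.75,0,-17.6],"yaw":0},{"hand":0,"slide":[-9.75,0,-17.6],"yaw":0}]'
python3 -m inch '[{"hand":0,"slide":[0,0,0],"yaw":0},{"hand":1,"slide":[0,0,0],"yaw":0},{"hand":1,"slide":[0,0,0],"yaw":0},{"hand":1,"slide":[0,0,0],"yaw":0},{"hand":1,"slide":[0,0,0],"yaw":0},{"hand":1,"slide":[0,0,0],"yaw":0},{"hand":1,"slide":[0,0,0],"yaw":0},{"hand":1,"slide":[0,0,0],"yaw":0}]'
```

```text
time_s: 36.17
tcp_pos: [0.5764, 0.1196, 0.1427]
ee_rot: [[-1.0, -0.013, 0.001], [-0.013, 1.0, -0.0], [-0.001, -0.0, -1.0]]
wrist_force: [0.6, -0.5, 1.2]
gripper_width: 0.999
time_s: 37.17
tcp_pos: [0.5757, 0.1198, 0.1425]
ee_rot: [[-1.0, -0.014, 0.0], [-0.014, 1.0, -0.0], [-0.0, -0.0, -1.0]]
wrist_force: [1.0, 0.1, 1.1]
gripper_width: 0.59
```

```bash
python3 -m inch '[{"hand":1,"slide":[0,0,1],"yaw":0},{"hand":1,"slide":[0,0,4],"yaw":0},{"hand":1,"slide":[0,0,8],"yaw":0},{"hand":1,"slide":[0.3,-4,10],"yaw":0},{"hand":1,"slide":[0.7,-9,10],"yaw":0},{"hand":1,"slide":[1.2,-14,10],"yaw":0},{"hand":1,"slide":[1.6,-19,10],"yaw":0},{"hand":1,"slide":[2.2,-24,10],"yaw":0},{"hand":1,"slide":[2.23,-29,10],"yaw":0},{"hand":1,"slide":[2.23,-33.4,10],"yaw":0}]'
python3 -m inch '[{"hand":1,"slide":[0,0,0],"yaw":0},{"hand":1,"slide":[0,0,-3],"yaw":0},{"hand":1,"slide":[0,0,-6],"yaw":0},{"hand":1,"slide":[0,0,-7.5],"yaw":0},{"hand":1,"slide":[0,0,-7.5],"yaw":0},{"hand":1,"slide":[0,0,-7.5],"yaw":0},{"hand":1,"slide":[0,0,-7.5],"yaw":0}]'
```

```text
time_s: 38.42
tcp_pos: [0.5978, -0.2158, 0.2427]
ee_rot: [[-1.0, -0.013, 0.0], [-0.013, 1.0, 0.0], [-0.0, 0.0, -1.0]]
wrist_force: [-0.2, 0.5, -1.6]
gripper_width: 0.594
time_s: 39.3
tcp_pos: [0.5987, -0.2142, 0.1689]
ee_rot: [[-1.0, -0.014, 0.003], [-0.014, 1.0, -0.0], [-0.003, -0.0, -1.0]]
wrist_force: [-0.1, -0.5, -1.0]
gripper_width: 0.584
```

```bash
python3 -m inch '[{"hand":1,"slide":[0,0,-0.4],"yaw":0},{"hand":1,"slide":[0,0,-0.7],"yaw":0},{"hand":1,"slide":[0,0,-0.85],"yaw":0},{"hand":1,"slide":[0,0,-0.92],"yaw":0},{"hand":1,"slide":[0,0,-0.97],"yaw":0},{"hand":1,"slide":[0,0,-0.97],"yaw":0}]'
```

```text
time_s: 40.05
tcp_pos: [0.598, -0.2142, 0.1578]
ee_rot: [[-1.0, -0.014, -0.0], [-0.014, 1.0, -0.0], [0.0, -0.0, -1.0]]
wrist_force: [-0.2, 0.9, -1.8]
gripper_width: 0.588
```

```bash
python3 -m inch '[{"hand":1,"slide":[0,0,-0.05],"yaw":0},{"hand":1,"slide":[0,0,-0.08],"yaw":0},{"hand":1,"slide":[0,0,-0.08],"yaw":0}]'
```

```text
time_s: 40.42
tcp_pos: [0.5982, -0.2142, 0.1575]
ee_rot: [[-1.0, -0.014, 0.001], [-0.014, 1.0, -0.0], [-0.001, -0.0, -1.0]]
wrist_force: [-1.1, 0.0, 1.9]
gripper_width: 0.588
```

```bash
python3 -m inch '[{"hand":0,"slide":[0,0,0],"yaw":0},{"hand":0,"slide":[0,0,0],"yaw":0},{"hand":0,"slide":[0,0,0],"yaw":0},{"hand":0,"slide":[0,0,0],"yaw":0},{"hand":0,"slide":[0,0,3],"yaw":0},{"hand":0,"slide":[0,0,8],"yaw":0},{"hand":0,"slide":[0,0,13],"yaw":0},{"hand":0,"slide":[0,0,18],"yaw":0},{"hand":0,"slide":[0,0,21],"yaw":0},{"hand":0,"slide":[0,0,21],"yaw":0}]'
python3 -m inch '[{"hand":0,"slide":[-0.5,0,0],"yaw":0},{"hand":0,"slide":[-0.5,0,0],"yaw":0},{"hand":0,"slide":[-0.5,0,0],"yaw":0}]'
python3 look.py fin; python3 - <<'E'
from meas import *
im,c=load("fin"); print(c[2])
for b in blobs(im,(100,140,50),(128,255,255),60,300):
    (u,v),r=cv2.minEnclosingCircle(b); print("cap",(u,v),r,(toplane(c,(u,v),.137)*1000).round(1))
for b in blobs(im,(76,35,60),(100,255,255),200,300): print("dress",b.min(0),b.max(0),rect(c,b,.078))
for b in blobs(im,(15,8,170),(45,80,255),1000,300): print("cream",b.min(0),b.max(0),rect(c,b,.053))
s=capture("scene"); d=capture("side"); cv2.imwrite("pics/final.png",cv2.vconcat([im[:300], cv2.hconcat([cv2.resize(s[140:240,130:260],(256,197)),cv2.resize(d[140:240,215:345],(256,197))])]))
E
```

```text
time_s: 41.68
tcp_pos: [0.5986, -0.2144, 0.3703]
ee_rot: [[-1.0, -0.014, 0.007], [-0.014, 1.0, -0.001], [-0.007, -0.001, -1.0]]
wrist_force: [0.6, -0.5, -1.1]
gripper_width: 1.0
time_s: 42.05
tcp_pos: [0.5927, -0.2142, 0.3658]
ee_rot: [[-1.0, -0.014, -0.002], [-0.014, 1.0, 0.0], [0.002, 0.0, -1.0]]
wrist_force: [0.5, -0.7, 0.0]
gripper_width: 1.0
42.05 [-5.17994487e+00  2.04622391e+01  8.51873228e+00 -4.23829331e-03
 -7.81755071e+01 -8.40342894e+01] [ 0.5927 -0.2142  0.3658] [[-1.0, -0.014, -0.002], [-0.014, 1.0, 0.0], [0.002, 0.0, -1.0]]
[ 0.52099307 -0.21457629  0.45790231]
cap (256.5, 176.0) 11.011457443237305 [[ 594.  -217.7  137. ]]
dress [163  26] [193  84] [ 476.4 -303.    58.1   30.1    0.7]
dress [311   0] [317  91] [ 465.9 -159.3   89.9    3.8    0.5]
cream [156   0] [206 122] [ 4.821e+02 -3.051e+02  1.320e+02  5.150e+01  2.000e-01]
```

View pics/final.png

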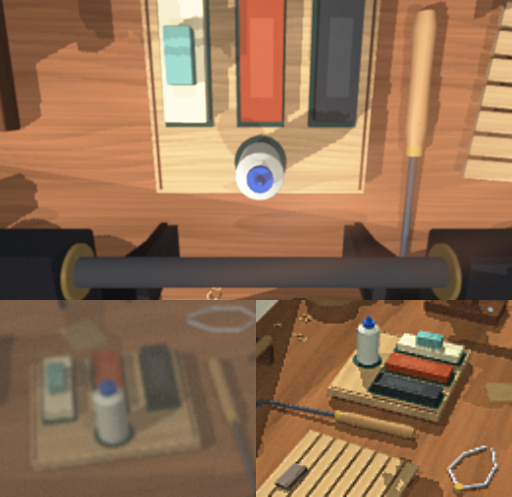

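The final views show all three stones on their pads in order, with the dresser at (178,55) on the middle of the cream stone. The bottle is upright on the round pad (cap at (260,178)), and the hook tool has not moved. The gripper is clear of everything, so I hand in.

```bash
python3 -c "
from station import finish_job; print(finish_job())"
```

```text
the job is handed in; nothing more can be done
None
```

The sharpening board is set out and handed in at about 42 s of robot time. The charcoal stone is on the pad nearest the pail, red-brown in the middle and cream at the far end. The dressing stone lies on the cream stone, and the bottle stands on the round pad. Each piece was lowered until the wrist force showed light contact (roughly 4–9 N) before I let go.

**Stones:** seen from above, each was within about 1 mm of its pad centre and squared to the board, which sits turned by about 0.75°.

**Dressing stone:** it lies flat and square. The last look put its centre about 3 mm off in x and 2 mm in y, but that outline includes a visible side face. The gripper let go of it within about 1 mm of the middle.

**Bottle:** it is upright. The gripper let go of it at (598, -214) mm, the pad's measured centre. The automatic cap reading of (594, -218) mm disagreed, but that colour mask caught only part of the cap. I did not measure it again.

**Left alone:** the hook tool looked undisturbed in the last view. The bowl was never approached, but it was not in the final pictures.

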